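# Ready the welding booth and purge the torch line

### The arm

A 6-joint arm with a two-finger parallel gripper is mounted at the origin on the work surface. World frame = base frame: x ahead of the robot, y to its left, z up, the work surface at z = 0. Lengths are in m, angles in rad, forces in N, time in s.
With the tool pointing down it reaches from about 0.275 to 0.75 m from the base axis. Payload 10.2 kg.
Tool frame: the origin (TCP) lies at the very end of the fingers, on their centre line; the grasp point (between the pads) lies 19 mm behind it; z points along the fingers, y is the line along which they close (so a half turn about z gives the same grasp; the last joint's range is limited). The gripper opens to 85 mm and grips with 20 to 120 N. Pads are 22 mm wide; open, the fingers measure 114 mm over their backs; the gripper's body (76 mm by 85 mm) begins 54 mm behind the grasp point. The pads swing forward as they close: fully open they stand 13 mm farther back than shut.
Start: joints at [-1.534, 0.313, 1.498, -0, 1.331, -0.223], TCP at [0.135, -0.507, 0.231] pointing down, gripper open.
Joint ranges: [-2.94, 2.94], [-0.97, 2.17], [0.19, 2.56], [-1.23, 4.37], [0.02, 3.11], [-2.88, 2.88]. Speed limits (rad/s): [2.39, 2.39, 3.01, 3.14, 3.14, 3.14].

### API

Orientations are given as a 3x3 rotation matrix whose columns are the frame's x, y, z axes.
In Python, from cell import r, optics, job, outline_of gives the robot as it stands.
- The arm moves only by the shell command python3 -m creep 'ROWS' [FORCE]. ROWS is JSON, a list of rows, each a list of 7 numbers: the shift along the tool's x, y, z in cm, then the turn, a rotation vector about the tool's x, y, z in rad, then the finger opening in cm, from 0 to 8.54. A call has 1 to 8 rows; each row is the pose to reach, as a shift and turn from the pose commanded when the call began, along the tool's axes at that moment; what a row does not reach only later rows make up. A row lasts 1/10 s, in which the tool goes at most 50 mm and 8.59 degrees, less where a joint would pass 70% of its speed; a pose out of reach is approached as far as the arm can. A call with a gripper value outside its range is refused whole. The fingers move at their own pace and stop on an object; FORCE is the grip in N (left out, the last holds). Time passes only in rows, so rows that repeat a pose let the fingers close. It gives the time, the measured TCP pose, the force, the opening and the grip force at its end, in the units of the state.
- r.sense(): the state, without advancing time (a new reading comes with each control period).
- optics.camera(name): name is "scene" or "top"; returns a dict with "frame" (480x640x3 uint8, red, green, blue), "intrinsics" (3x3 intrinsics, pixels), "xyz" and "rotation" of the camera in the world. Camera axes: x right, y down, z forward; pixel columns grow to the right and rows downward; lengths in m; the calibration is good to about 2 mm. A picture is of the moment at which its call begins. There is no depth.
- job.finish_job(): hands the job in; it is judged then, once.
Trained networks look in a picture, given as the dict that the camera call returned (one of the last four; its "shot" number tells which), for a name from the list of things; names that differ only in an ending like _2 or _b are one class to them, and where a whole thing is asked for, a point or a joint stands for the part that bears it (a point fixed in the world has none). Each returns a list of dicts, best first, with "p" (0 to 1); they miss things now and then, are a little off and sometimes report something else, mostly with a low value. They report only what shows in the picture. A call takes as long as a camera call.
- outline_of(picture, label): "pixels" (480x640 bool, what is visible of it) and "centre" ([column, row] in pixels, amid what is visible of it).
The state is a dict: "time_s": time; "q": joint angles; "joint_velocities": joint speeds; "joint_efforts": joint torques, N m; "ee_pos": TCP position; "orientation": TCP orientation; "contact_force": force on the tool from outside, world axes, zero at the start; "torque": the same for the moment, N m; "opening": opening from 0.0 (shut) to 1.0 (fully open); "grasp_force": force on a finger pad.
Only numpy, scipy, OpenCV 4.12 (cv2) and the standard library are available. Lean on these libraries where they do the work, as an engineer would, in place of code of your own. Each camera call takes 0.05 s, during which the arm holds its last target. There are 200 camera calls.

### The job

Get the welding booth ready by pressing with the fingertips: first press the green-striped end of the rocker on the orange box fully down to start the fume extraction, then push the white button on the handheld remote all the way in, where it stays, and last press the green button on the blue gas block all the way in and keep it pressed; the program finishes while holding it there. Leave the remote lying where it is, never push its red button or the black button of the other gas block, and do not disturb the other things on the bench.

Things in the scene. Friction and masses are not known exactly. Their poses are not given: they have to be found in the camera images.
- fan_box: Orange box fixed to the bench, 100 (x) x 76 (y) mm, about 52 mm high, with a grey paddle rocker on top, 72 mm long (along the box's x) and 34 mm wide. Origin: centre of its underside; z is up; the rocker's green-striped ON end is its -x end. Two 4 mm cheeks stand beside the rocker's middle, up to 69 mm above the bench.
- rocker (a joint): Tilt of the rocker about its middle, 64 mm above the bench; rad. 0 = off, green-striped end up; 0.4 = on, green-striped end fully down (stop). It stays where it is left; starts near 0. About 2 to 4 N on the green stripe tips it; the striped end sinks about 9 mm there.
- rocker_on (a point): Point on top of the rocker at the green stripe, 24 mm from its middle: the place to press, straight down. About 73 mm above the bench when off, 63 mm when on.
- remote: Handheld black remote with a yellow bumper, about 0.6 kg, lying loose on rubber feet, 84 (x) x 154 (y) mm, top face 32 mm above the bench. Origin: centre of its underside; z up. The white button is 38 mm to +y of its centre, the red one 38 mm to -y.
- white_button_top (a point): Centre of the top of the remote's round white button, 32 mm diameter, 48 mm above the bench when out; pressed straight down.
- white_button (a joint): How far the white button is pushed in, m: 0 out, 0.008 fully in (stop). No spring: about 3 N moves it and it stays where it is pushed.
- red_button (a joint): How far the remote's red stop button (32 mm diameter, springy) is pushed in, m: 0 out, 0.008 fully in. Must not be pressed.
- gas_green: Blue gas block fixed to the bench, 104 (x) x 90 (y) mm, top face 60 mm above the bench, with a round green button and behind it a 42 mm wide gauge, 71 mm high, 25 mm to +x of the centre. The body's origin is the centre of its underside on the bench; x is horizontal and runs from the button towards the gauge, z is up.
- green_button_top (a point): Centre of the top of the green button, 34 mm diameter, 22 mm to -x of the block's centre, 80 mm above the bench when out; pressed straight down.
- green_button (a joint): How far the green button is pushed in, m: 0 out, 0.008 fully in (stop). Spring return: moves from about 2 N, 6 N when fully in.
- gas_black: The other blue gas block, of the same shape and size but with a black button. The body's origin is the centre of its underside on the bench; x is horizontal and runs from the button towards the gauge, z is up.
- black_button (a joint): How far the black button is pushed in, m: 0 out, 0.008 fully in. Must not be pressed.
- tip_jar: Bystander, loose: small jar with red lid, 32 mm diameter, 50 mm high. Origin: its underside's centre.
- hex_coupling: Bystander, loose: brass coupling, 28 mm diameter, 34 mm high. Origin: its underside's centre.
- weld_sample: Bystander, loose: steel T-joint practice piece, 100 x 70 mm foot, 51 mm high. Origin: its underside's centre.
- magnet: Bystander, loose: red welding magnet, 90 x 20 mm, 65 mm high. Origin: its underside's centre.
- spray_can: Bystander, loose: upright anti-spatter bottle with orange cap, 52 mm diameter, 120 mm high. Origin: its underside's centre.
- hammer: Bystander, loose: hammer lying on the bench. Origin: its underside's centre.
- wire_brush: Bystander, loose: brush lying on the bench. Origin: its underside's centre.

How it is judged:
By the outcome, as a careful person would: the job done as asked, in the order asked, and still so for the second after the job is handed in, while the arm keeps its last pose, push and grip.
It also fails if it takes over 51 s, if anything falls off the work surface, if the arm or the gripper's body presses on something with over 40 N, if the wrist force passes 120 N, or if a joint passes its speed limit or range.

## Working session

There is one attempt and no reset: what is moved stays moved. The work goes in short steps, Python scripts to look and compute and a shell command to move; the robot and the scene stay as the last step left them, time stands still between calls to the robot, and variables do not carry over. Pictures are saved under pics/ and viewed, at most 10 in all, crops included, and the job is handed in when it is done.

```bash
mkdir -p pics; cat > h.py <<'E'
import numpy as np, cv2
from cell import r, optics, job, outline_of
def ray(pic,px,z):
    K=np.array(pic["intrinsics"]);R=np.array(pic["rotation"]);c=np.array(pic["xyz"])
    d=R@np.linalg.inv(K)@np.array([px[0],px[1],1.]); return c+d*(z-c[2])/d[2]
def save(pic,n): cv2.imwrite("pics/"+n,cv2.cvtColor(pic["frame"],cv2.COLOR_RGB2BGR))
def state():
    s=r.sense();print("t",s["time_s"],"pos",np.round(s["ee_pos"],4),"F",np.round(s["contact_force"],1),"op",round(s["opening"],2));return s
E
cat > m.py <<'E'
from h import *
H=dict(fan_box=.05,rocker_on=.07,remote=.03,white_button_top=.048,gas_green=.06,green_button_top=.08,gas_black=.06,tip_jar=.05,magnet=.065,spray_can=.12,weld_sample=.05,hammer=.03)
s=state();print(np.round(s["orientation"],3))
for cam in("top","scene"):
    p=optics.camera(cam);save(p,cam+"0.png");print(cam,np.round(p["xyz"],3))
    for k,z in H.items():
        for o in outline_of(p,k)[:2]:
            c=o["centre"];print(k,round(o["p"],2),np.round(c,1),int(o["pixels"].sum()),np.round(ray(p,c,z)[:2],4))
E
python3 m.py
```

```text
t 0.0 pos [ 0.1348 -0.5071  0.2307] F [-0.1  0.3 -0.5] op 1.0
[[ 0.966  0.257 -0.   ]
 [ 0.257 -0.966  0.001]
 [ 0.    -0.001 -1.   ]]
top [ 0.305 -0.013  1.417]
fan_box 0.75 [227.1 240.9] 1128 [0.625  0.2403]
rocker_on 0.75 [225.9 239.5] 291 [0.6247 0.2398]
remote 0.64 [343.1 289.3] 1618 [ 0.4593 -0.0789]
white_button_top 0.63 [332.9 285.7] 104 [ 0.4699 -0.0505]
gas_green 0.95 [317.2 233.7] 1226 [ 0.6208 -0.0193]
green_button_top 0.6 [315.7 240. ] 86 [ 0.5984 -0.0134]
green_button_top 0.29 [273.  235.9] 113 [0.6209 0.1053]
gas_black 0.98 [394.5 222.4] 1265 [ 0.6341 -0.2431]
tip_jar 0.47 [270.9 237.7] 100 [0.6232 0.1143]
magnet 0.56 [430.9 300.7] 340 [ 0.4027 -0.3152]
spray_can 0.65 [160.2 270.4] 443 [0.5435 0.4105]
spray_can 0.36 [316.  235.7] 1257 [ 0.6015 -0.0152]
weld_sample 0.6 [201.5 322.1] 923 [0.4013 0.3213]
hammer 0.6 [475.  258.6] 949 [ 0.5138 -0.466 ]
scene [1.508 0.504 0.847]
fan_box 0.84 [422.9 308. ] 2615 [0.6715 0.2512]
fan_box 0.15 [426.7 288.3] 558 [0.6152 0.2361]
rocker_on 0.77 [426.4 289.8] 556 [0.6419 0.2439]
remote 0.77 [324.5 216.2] 1581 [ 0.4756 -0.0743]
remote 0.6 [535.1 307.6] 1412 [0.5388 0.4325]
white_button_top 0.54 [332.1 213.6] 127 [ 0.4803 -0.0517]
gas_green 0.66 [313.6 258.3] 2446 [0.6574 0.0031]
green_button_top 0.74 [318.8 234.6] 163 [ 0.6043 -0.0154]
gas_black 0.85 [218.2 227.2] 2183 [ 0.6695 -0.2334]
gas_black 0.54 [228.3 206.6] 150 [ 0.5926 -0.2635]
tip_jar 0.57 [366.2 283.6] 362 [0.6629 0.1273]
magnet 0.61 [252.3 179.2] 405 [ 0.4713 -0.281 ]
magnet 0.41 [332.9 213.7] 131 [ 0.5016 -0.0381]
spray_can 0.73 [536.6 309.6] 1376 [0.6493 0.4439]
spray_can 0.33 [426.3 289.6] 535 [0.6973 0.2603]
weld_sample 0.83 [498.4 263. ] 1202 [0.4658 0.3343]
hammer 0.62 [172.4 191.2] 1070 [ 0.5729 -0.4536]
hammer 0.62 [250.9 179.6] 402 [ 0.4283 -0.3181]
```

View pics/top0.png

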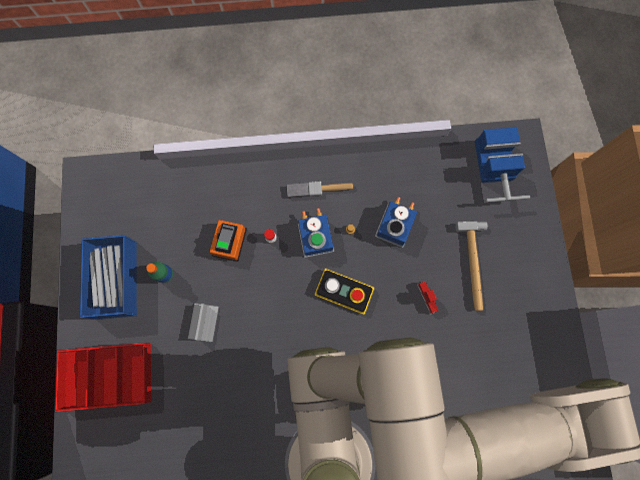

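View pics/scene0.png

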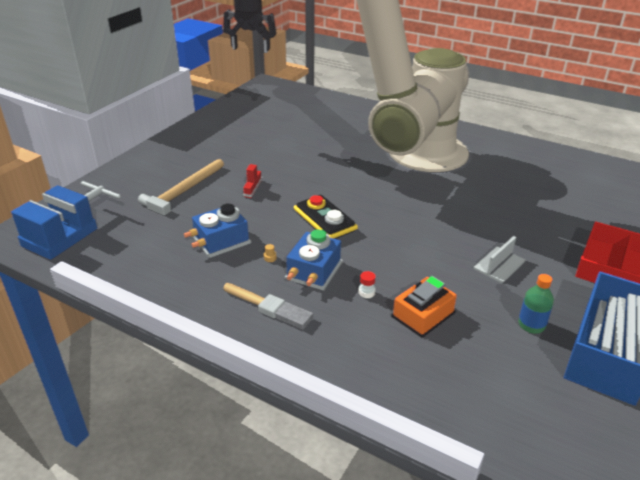

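The top view shows the orange box with its stripe at about (222,245), the green button at (317,240), the white button at (333,286), the red button at (358,296) and the black button at (396,228). In the scene view the stripe is at (434,284), the green button at (319,235) and the white button at (332,214). The networks agree with this. Next I refine with colour and the box outlines.

```bash
cat > m2.py <<'E'
from h import *
def blob(p,c,kind,w=16):
    hsv=cv2.cvtColor(p["frame"],cv2.COLOR_RGB2HSV).astype(int);H,S,V=hsv[...,0],hsv[...,1],hsv[...,2]
    m=((H>45)&(H<85)&(S>140)&(V>110)) if kind=="g" else ((S<40)&(V>190))
    k=np.zeros_like(m);k[c[1]-w:c[1]+w,c[0]-w:c[0]+w]=1
    n,l,st,ce=cv2.connectedComponentsWithStats((m&k).astype(np.uint8));i=1+np.argmax(st[1:,4]);return ce[i],st[i]
P={c:optics.camera(c) for c in("top","scene")}
for nm,z,kind,ct,cs in(("stripe",.073,"g",(222,245),(434,284)),("green",.08,"g",(317,240),(319,236)),("white",.048,"w",(333,286),(334,216))):
    for c,px in(("top",ct),("scene",cs)):
        b,st=blob(P[c],px,kind);print(nm,c,np.round(b,1),st,np.round(ray(P[c],b,z)[:2],4))
for k,z in(("fan_box",.05),("rocker_on",.068),("gas_green",.06),("remote",.032)):
    o=outline_of(P["top"],k)[0]
    pts=cv2.findContours(o["pixels"].astype(np.uint8),0,2)[0];pts=max(pts,key=len)[:,0]
    w=np.array([ray(P["top"],q,z)[:2] for q in pts],np.float32)
    rc=cv2.minAreaRect(w);print(k,np.round(rc[0],4),np.round(rc[1],3),round(rc[2],1),np.round(cv2.boxPoints(rc),3).tolist())
t=[cv2.resize(P[c]["frame"][y-60:y+60,x-80:x+80],(390,292),interpolation=3) for c,x,y in(("top",222,245),("scene",430,290),("top",330,260),("scene",325,225))]
cv2.imwrite("pics/c1.png",cv2.cvtColor(np.vstack([np.hstack(t[:2]),np.hstack(t[2:])]),cv2.COLOR_RGB2BGR))
E
python3 m2.py
```

```text
stripe top [222.1 244.1] [217 241  11   7  54] [0.6117 0.2504]
stripe scene [434.8 281.8] [428 277  15  11  88] [0.6153 0.2502]
green top [316.6 238.9] [311 234  12  11  97] [ 0.6014 -0.0162]
green scene [318.1 235. ] [311 230  15  11 122] [ 0.6064 -0.0159]
white top [332.  284.5] [327 279  11  12 101] [ 0.4735 -0.0481]
white scene [333. 215.] [326 210  16  12 136] [ 0.4842 -0.0472]
fan_box [0.6269 0.2381] [0.089 0.111] 70.1 [[0.5600000023841858, 0.2150000035762787], [0.6639999747276306, 0.17800000309944153], [0.6940000057220459, 0.26100000739097595], [0.5899999737739563, 0.29899999499320984]]
rocker_on [0.6318 0.2435] [0.035 0.07 ] 70.4 [[0.5929999947547913, 0.23899999260902405], [0.6589999794960022, 0.2150000035762787], [0.6710000038146973, 0.24799999594688416], [0.6050000190734863, 0.2720000147819519]]
gas_green [ 0.6242 -0.0122] [0.131 0.086] 3.6 [[0.5559999942779541, 0.027000000700354576], [0.5619999766349792, -0.05900000035762787], [0.6919999718666077, -0.050999999046325684], [0.6869999766349792, 0.03500000014901161]]
remote [ 0.4534 -0.0795] [0.154 0.086] 64.2 [[0.38100001215934753, -0.12999999523162842], [0.45899999141693115, -0.1679999977350235], [0.5260000228881836, -0.028999999165534973], [0.4480000138282776, 0.008999999612569809]]
```

View pics/c1.png

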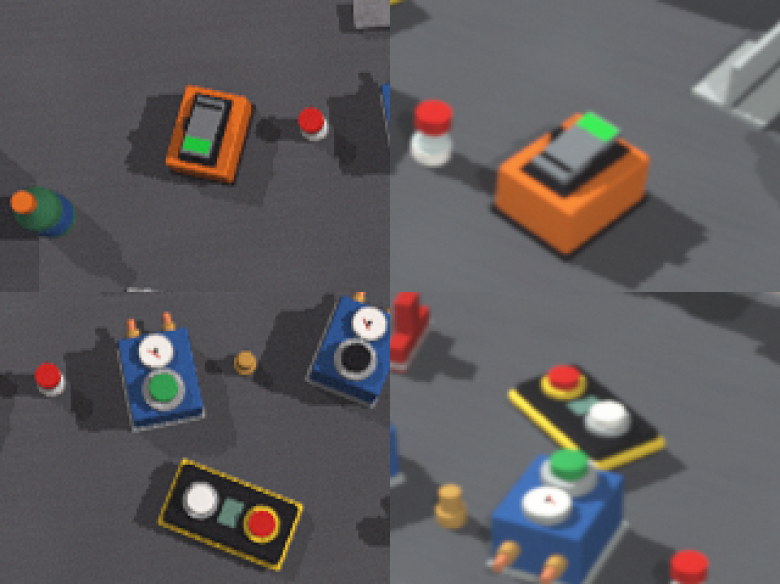

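The crop confirms this: the stripe is on the robot-side end of the box, tilted about -20°. White is on the left of the remote and the button on the nearer gas block is green. Moving to above the stripe now.

```bash
cat > to.py <<'E'
import sys
from h import *
s=state();R=np.array(s["orientation"]);t=np.array([float(a) for a in sys.argv[1:4]])
print("shift cm",np.round(R.T@(t-s["ee_pos"])*100,2),"yaw",np.round(np.degrees(np.arctan2(R[1,0],R[0,0])),1),"z-axis",np.round(R[:,2],3))
E
python3 -m creep '[[65.6,-60.9,0,0,0,0.6,0],[65.6,-60.9,0,0,0,0.6,0],[65.6,-60.9,0,0,0,0.6,0],[65.6,-60.9,0,0,0,0.6,0],[65.6,-60.9,0,0,0,0.6,0],[65.6,-60.9,0,0,0,0.6,0],[65.6,-60.9,0,0,0,0.6,0],[65.6,-60.9,0,0,0,0.6,0]]' 40; python3 to.py .613 .2505 .2
```

```text
time_s: 2.4
ee_pos: [0.3456, -0.1729, 0.2317]
orientation: [[0.943, -0.334, 0.001], [-0.334, -0.943, -0.001], [0.001, 0.0, -1.0]]
contact_force: [1.1, -1.3, -0.6]
opening: -0.001
grasp_force: 0.0
t 2.4 pos [ 0.3456 -0.1729  0.2317] F [ 1.1 -1.3 -0.6] op -0.0
shift cm [ 11.05 -48.84   3.16] yaw -19.5 z-axis [ 0.001 -0.001 -1.   ]
```

```bash
python3 -m creep '[[11,-48.8,3,0,0,0,0],[11,-48.8,3,0,0,0,0],[11,-48.8,3,0,0,0,0],[11,-48.8,3,0,0,0,0],[11,-48.8,3,0,0,0,0],[11,-48.8,3,0,0,0,0],[11,-48.8,3,0,0,0,0],[11,-48.8,3,0,0,0,0]]' >/dev/null; python3 to.py .613 .2505 .1
```

```text
t 3.2 pos [0.5585 0.1653 0.2073] F [ 0.  -0.7  0.4] op 0.0
shift cm [ 2.3  -9.85 10.73] yaw -19.5 z-axis [ 0. -0. -1.]
```

```bash
python3 -m creep '[[2.3,-9.8,0,0,0,0,0],[2.3,-9.8,0,0,0,0,0],[2.3,-9.8,0,0,0,0,0],[2.3,-9.8,4,0,0,0,0],[2.3,-9.8,8,0,0,0,0],[2.3,-9.8,10.7,0,0,0,0],[2.3,-9.8,10.7,0,0,0,0],[2.3,-9.8,10.7,0,0,0,0]]' >/dev/null; python3 to.py .613 .2505 .064
python3 - <<'E'
from h import *
a=optics.camera("scene")["frame"][220:340,350:510];b=optics.camera("top")["frame"][180:300,150:310]
cv2.imwrite("pics/c2.png",cv2.cvtColor(np.hstack([cv2.resize(x,(400,300),interpolation=3) for x in(a,b)]),cv2.COLOR_RGB2BGR))
E
```

```text
t 4.0 pos [0.6125 0.2476 0.1016] F [ 0.1 -1.   1.3] op 0.0
shift cm [-0.05 -0.29  3.76] yaw -19.5 z-axis [ 0.001  0.    -1.   ]
```

View pics/c2.png

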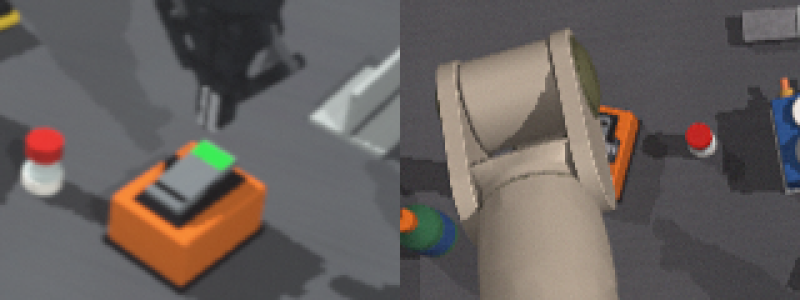

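The fingertips (crop about (208,120)) hang just over the stripe. Pressing down in small steps.

```bash
python3 -m creep '[[0,-0.2,1.5,0,0,0,0],[0,-0.2,2.4,0,0,0,0],[0,-0.2,2.7,0,0,0,0],[0,-0.2,3.0,0,0,0,0],[0,-0.2,3.2,0,0,0,0],[0,-0.2,3.4,0,0,0,0],[0,-0.2,3.5,0,0,0,0],[0,-0.2,3.5,0,0,0,0]]' >/dev/null; python3 to.py .613 .2505 .064
```

```text
t 4.9 pos [0.6126 0.2499 0.0655] F [-2.8  0.6  3.2] op 0.0
shift cm [ 0.02 -0.07  0.15] yaw -19.5 z-axis [-0.  0. -1.]
```

```bash
python3 -m creep '[[0,0,0.2,0,0,0,0],[0,0,0.3,0,0,0,0],[0,0,0.3,0,0,0,0]]' | grep -E "pos|force"; python3 -m creep '[[0,0,0.15,0,0,0,0],[0,0,0.15,0,0,0,0]]' | grep -E "pos|force"
```

```text
ee_pos: [0.6127, 0.25, 0.0646]
contact_force: [-10.9, -0.9, 16.9]
grasp_force: 9.5
ee_pos: [0.6128, 0.2501, 0.0644]
contact_force: [-14.7, -1.9, 25.3]
grasp_force: 14.1
```

Force climbs without travel, so this is the stop. Lifting and checking.

```bash
python3 -m creep '[[0,0,-1,0,0,0,0],[0,0,-5,0,0,0,0],[0,0,-9,0,0,0,0],[0,0,-9,0,0,0,0]]' >/dev/null
python3 - <<'E'
from h import *
a=optics.camera("scene")["frame"][220:340,350:510]
cv2.imwrite("pics/c3.png",cv2.cvtColor(cv2.resize(a,(400,300),interpolation=3),cv2.COLOR_RGB2BGR))
E
python3 to.py .476 -.048 .16
```

```text
t 5.85 pos [0.6143 0.2498 0.1537] F [0.5 0.3 0. ] op 0.0
shift cm [-3.09 32.69 -0.75] yaw -19.5 z-axis [ 0.006  0.001 -1.   ]
```

View pics/c3.png

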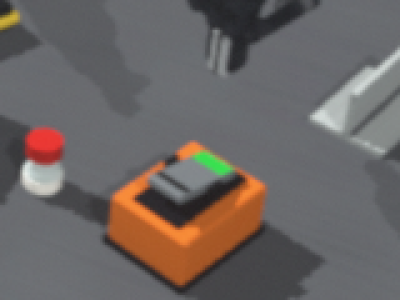

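The striped end is down at crop (212,163) and the far end is raised, so the rocker is on. Next is the remote.

```bash
python3 -m creep '[[-3.1,32.7,0,0,0,0,0],[-3.1,32.7,0,0,0,0,0],[-3.1,32.7,0,0,0,0,0],[-3.1,32.7,0,0,0,0,0],[-3.1,32.7,0,0,0,0,0],[-3.1,32.7,0,0,0,0,0],[-3.1,32.7,0,0,0,0,0],[-3.1,32.7,0,0,0,0,0]]' >/dev/null;  python3 to.py .476 -.048 .06
```

```text
t 6.65 pos [ 0.4731 -0.0508  0.15  ] F [ 0.6  0.  -0.7] op 0.0
shift cm [ 0.19 -0.37  9.  ] yaw -19.7 z-axis [-0.002 -0.    -1.   ]
```

```bash
python3 -m creep '[[0.2,-0.3,3,0,0,0,0],[0.2,-0.3,6,0,0,0,0],[0.2,-0.3,8,0,0,0,0],[0.2,-0.3,9,0,0,0,0],[0.2,-0.3,9,0,0,0,0],[0.2,-0.3,9,0,0,0,0]]' >/dev/null;  python3 to.py .476 -.048 .04
python3 - <<'E'
from h import *
a=optics.camera("scene")["frame"][150:270,250:410];b=optics.camera("top")["frame"][225:345,250:410]
cv2.imwrite("pics/c4.png",cv2.cvtColor(np.hstack([cv2.resize(x,(400,300),interpolation=3) for x in(a,b)]),cv2.COLOR_RGB2BGR))
E
```

```text
t 7.25 pos [ 0.4778 -0.0459  0.0614] F [0.  0.9 1.4] op 0.0
shift cm [-0.1   0.26  2.14] yaw -19.5 z-axis [ 0.001 -0.    -1.   ]
```

View pics/c4.png

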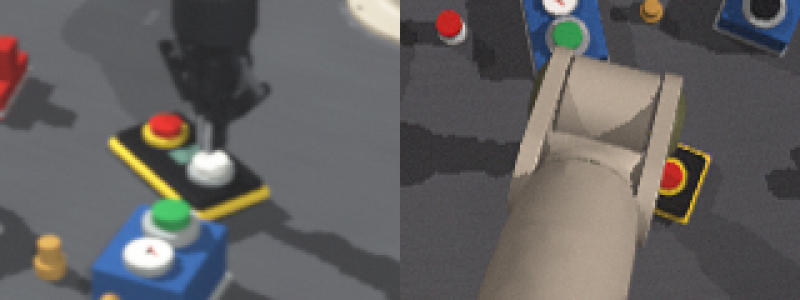

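The fingertips (crop (208,148)) are right over the white button (210,168). Pressing straight down.

```bash
python3 -m creep '[[-0.1,0.2,0.6,0,0,0,0],[-0.1,0.2,1.0,0,0,0,0],[-0.1,0.2,1.2,0,0,0,0],[-0.1,0.2,1.4,0,0,0,0],[-0.1,0.2,1.6,0,0,0,0],[-0.1,0.2,1.8,0,0,0,0],[-0.1,0.2,2.0,0,0,0,0],[-0.1,0.2,2.0,0,0,0,0]]' | grep -E "pos|force"; python3 -m creep '[[0,0,0.2,0,0,0,0],[0,0,0.2,0,0,0,0]]' | grep -E "pos|force"
```

```text
ee_pos: [0.4758, -0.0475, 0.0407]
contact_force: [0.1, 0.1, -0.4]
grasp_force: 0.0
ee_pos: [0.476, -0.0476, 0.0399]
contact_force: [-6.0, 1.1, 15.5]
grasp_force: 7.8
```

```bash
python3 -m creep '[[0,0,0.1,0,0,0,0],[0,0,0.1,0,0,0,0]]' | grep -E "pos|force"; python3 -m creep '[[0,0,-1,0,0,0,0],[0,0,-4,0,0,0,0],[0,0,-8,0,0,0,0],[0,0,-9,0,0,0,0],[0,0,-9,0,0,0,0]]' >/dev/null
python3 to.py .603 -.016 .13
```

```text
ee_pos: [0.4761, -0.0476, 0.0398]
contact_force: [-8.6, 2.9, 27.8]
grasp_force: 13.6
t 9.05 pos [ 0.4765 -0.0477  0.1291] F [-1.  -1.   0.1] op -0.0
shift cm [10.87 -7.21 -0.06] yaw -19.5 z-axis [ 0.003 -0.001 -1.   ]
```

```bash
python3 -m creep '[[10.9,-7.2,0,0,0,0,0],[10.9,-7.2,0,0,0,0,0],[10.9,-7.2,0,0,0,0,0],[10.9,-7.2,0,0,0,0,0],[10.9,-7.2,2,0,0,0,0],[10.9,-7.2,3,0,0,0,0],[10.9,-7.2,3.5,0,0,0,0],[10.9,-7.2,3.5,0,0,0,0]]' >/dev/null;  python3 to.py .603 -.016 .075
python3 - <<'E'
from h import *
a=optics.camera("scene")["frame"][170:290,240:400];b=optics.camera("top")["frame"][215:335,250:410]
cv2.imwrite("pics/c5.png",cv2.cvtColor(np.hstack([cv2.resize(x,(400,300),interpolation=3) for x in(a,b)]),cv2.COLOR_RGB2BGR))
E
```

```text
t 9.85 pos [ 0.6018 -0.0162  0.0921] F [ 0.  -0.1  0.7] op -0.0
shift cm [ 0.11 -0.06  1.71] yaw -19.5 z-axis [-0.002  0.    -1.   ]
```

View pics/c5.png

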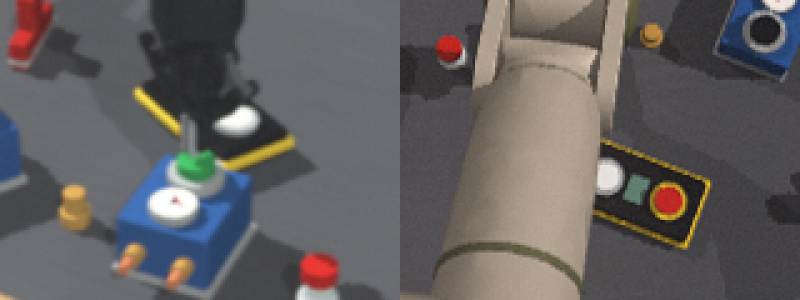

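White is now flush on the remote, which hasn't shifted. The fingertips (crop (190,152)) are over the green button (195,163). Pressing and holding.

```bash
python3 -m creep '[[0.1,-0.2,0.6,0,0,0,0],[0.1,-0.2,1.0,0,0,0,0],[0.1,-0.2,1.3,0,0,0,0],[0.1,-0.2,1.5,0,0,0,0],[0.1,-0.2,1.7,0,0,0,0],[0.1,-0.2,1.9,0,0,0,0],[0.1,-0.2,2.0,0,0,0,0],[0.1,-0.2,2.0,0,0,0,0]]' | grep -E "pos|force"; python3 -m creep '[[0,0,0.2,0,0,0,0],[0,0,0.2,0,0,0,0]]' | grep -E "pos|force"
```

```text
ee_pos: [0.6046, -0.0144, 0.0758]
contact_force: [-7.9, 2.0, 23.4]
grasp_force: 11.9
ee_pos: [0.6047, -0.0144, 0.0755]
contact_force: [-13.0, 4.2, 38.1]
grasp_force: 18.8
```

It stopped hard at 75.5 mm instead of 72, so a fingertip is probably on the collar around the button. Checking the moment and a picture before re-centring.

```bash
python3 - <<'E'
from h import *
s=state();R=np.array(s["orientation"]);print("F tool",R.T@s["contact_force"],"M tool",R.T@s["torque"], "M world",s["torque"])
E
python3 -m creep '[[0,0,-0.5,0,0,0,0],[0,0,-1.5,0,0,0,0],[0,0,-4,0,0,0,0],[0,0,-8,0,0,0,0],[-6,5,-8,0,0,0,0],[-9,8,-8,0,0,0,0],[-12,8,-8,0,0,0,0],[-16,8,-8,0,0,0,0]]' | grep -E "pos|force"
python3 - <<'E'
from h import *
p=optics.camera("scene");a=p["frame"][200:275,270:370];q=optics.camera("top");b=q["frame"][200:275,270:370]
for z,pic in((.08,p),(.08,q)):
    o=outline_of(pic,"green_button_top")
    if o:print(o[0]["p"],ray(pic,o[0]["centre"],z)[:2])
cv2.imwrite("pics/c6.png",cv2.cvtColor(np.hstack([cv2.resize(x,(400,300),interpolation=3) for x in(a,b)]),cv2.COLOR_RGB2BGR))
E
python3 to.py .603 -.016 .1
```

```text
t 10.95 pos [ 0.6047 -0.0144  0.0755] F [-13.    4.2  38.1] op 0.0
F tool [-13.56817215   0.33950098 -38.10963257] M tool [-0.3158145  -2.54648317  0.09249089] M world [ 0.55065209  2.50619289 -0.09300199]
ee_pos: [0.424, -0.0371, 0.1505]
contact_force: [1.1, 0.8, -0.2]
grasp_force: 0.0
0.5 [ 0.52237803 -0.02563103]
0.29 [ 0.63304666 -0.24017719]
t 11.95 pos [ 0.4265 -0.0366  0.1513] F [ 1.6 -0.6  0.2] op 0.0
shift cm [15.95 -7.83  5.13] yaw -19.5 z-axis [ 0.001 -0.    -1.   ]
```

View pics/c6.png

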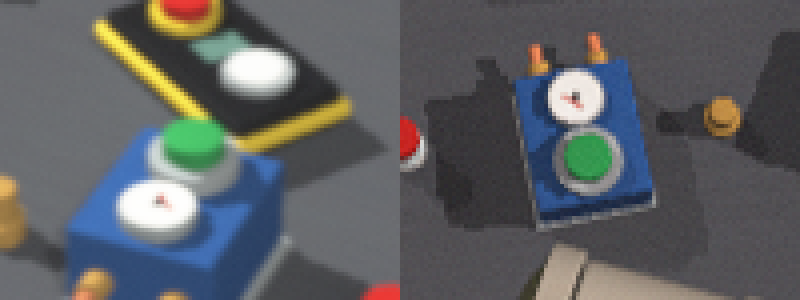

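The picture shows the green button back out at crop (195,145) with a wide collar round it. The flat 22 x 29 mm closed tips have a diagonal wider than the 34 mm button, so their corners catch the collar. Tilting the tool puts only one fingertip corner on the centre of the button.

```bash
cat > tc.py <<'E'
import sys
from h import *
from scipy.spatial.transform import Rotation as Ro
rv=[float(a) for a in sys.argv[1:3]]+[0];t=np.array([float(a) for a in sys.argv[3:6]])
s=state();R=np.array(s["orientation"]);R2=R@Ro.from_rotvec(rv).as_matrix();o=R2@[-.011,.0145,0]
print("corner now",np.round(s["ee_pos"]+R@[-.011,.0145,0],4),"shift cm",np.round(R.T@(t-o-s["ee_pos"])*100,2))
E
python3 tc.py .3 .3 .603 -.016 .10
```

```text
t 11.95 pos [ 0.4265 -0.0366  0.1513] F [ 1.6 -0.6  0.2] op 0.0
corner now [ 0.4113 -0.0466  0.1513] shift cm [16.93 -9.17  4.39]
```

```bash
python3 -m creep '[[16.9,-9.2,0,0.3,0.3,0,0],[16.9,-9.2,0,0.3,0.3,0,0],[16.9,-9.2,0,0.3,0.3,0,0],[16.9,-9.2,0,0.3,0.3,0,0],[16.9,-9.2,1.5,0.3,0.3,0,0],[16.9,-9.2,4.4,0.3,0.3,0,0],[16.9,-9.2,4.4,0.3,0.3,0,0],[16.9,-9.2,4.4,0.3,0.3,0,0]]' >/dev/null;  python3 tc.py 0 0 .603 -.016 .085;python3 to.py .603 -.016 .07
python3 - <<'E'
from h import *
a=optics.camera("scene")["frame"][200:275,270:370]
cv2.imwrite("pics/c7.png",cv2.cvtColor(cv2.resize(a,(600,450),interpolation=3),cv2.COLOR_RGB2BGR))
E
```

```text
t 12.75 pos [ 0.6172 -0.0063  0.107 ] F [ 1.  -1.2  0.3] op 0.0
corner now [ 0.6034 -0.0157  0.0996] shift cm [-0.45  0.47  1.31]
t 12.75 pos [ 0.6172 -0.0063  0.107 ] F [ 1.  -1.2  0.3] op 0.0
shift cm [-1.98  2.36  2.68] yaw -22.1 z-axis [ 0.371  0.177 -0.911]
```

View pics/c7.png

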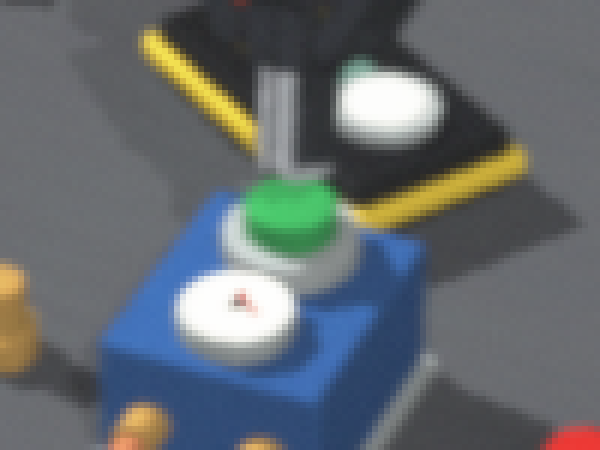

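The tips (crop (285,165)) are just above the green button (290,205), tilted. Pressing along world-down, which is (-0.29, 0.29, 0.91) in tool axes.

```bash
python3 -m creep '[[-0.43,0.45,1.33,0,0,0,0],[-0.55,0.55,1.7,0,0,0,0],[-0.62,0.62,1.9,0,0,0,0],[-0.68,0.68,2.1,0,0,0,0],[-0.74,0.74,2.3,0,0,0,0],[-0.8,0.8,2.5,0,0,0,0],[-0.83,0.83,2.6,0,0,0,0],[-0.83,0.83,2.6,0,0,0,0]]' | grep -E "pos|force"; python3 tc.py 0 0 .603 -.016 .072
```

```text
ee_pos: [0.6168, -0.0063, 0.0791]
contact_force: [-5.3, -1.7, 8.2]
grasp_force: 4.4
t 13.6 pos [ 0.6168 -0.0063  0.0791] F [-5.3 -1.7  8.2] op 0.0
corner now [ 0.603  -0.0156  0.0716] shift cm [ 0.02  0.03 -0.04]
```

```bash
python3 -m creep '[[-0.07,0.07,0.2,0,0,0,0],[-0.07,0.07,0.2,0,0,0,0],[-0.07,0.07,0.2,0,0,0,0]]' >/dev/null; python3 tc.py 0 0 .603 -.016 .072
```

```text
t 13.9 pos [ 0.617  -0.0063  0.0783] F [-13.1  -1.1  22.8] op 0.0
corner now [ 0.6033 -0.0156  0.0709] shift cm [ 0.02  0.01 -0.12]
```

```bash
python3 - <<'E'
from h import *
a=optics.camera("scene")["frame"][190:310,290:450];b=optics.camera("scene")["frame"][200:275,270:370]
cv2.imwrite("pics/c8.png",cv2.cvtColor(np.hstack([cv2.resize(x,(400,300),interpolation=3) for x in(a,b)]),cv2.COLOR_RGB2BGR));state()
E
```

```text
t 14.0 pos [ 0.617  -0.0063  0.0784] F [-12.5  -1.5  22.1] op 0.0
```

View pics/c8.png

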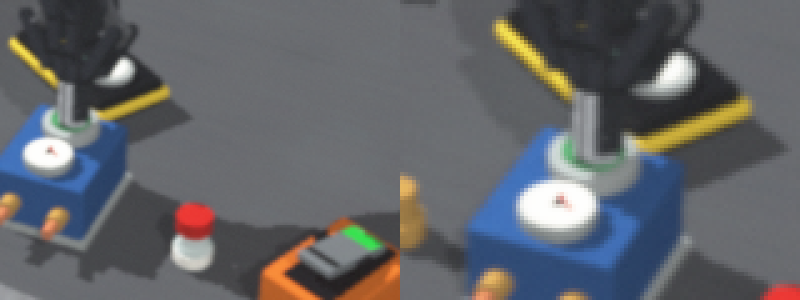

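The green button is sunk inside its collar (crop (600,150)) at the stop with 22 N on it. The rocker is on, white is in, and the bystanders have not moved. Handing in.

```bash
python3 -c "from cell import job; print(job.finish_job())"
```

```text
the job is handed in; nothing more can be done
None
```

I handed the job in at about 14 s: the rocker is on, the remote's white button is all the way in, and the arm is holding the green gas button at its stop with about 22 N. My first, flat press on the green button stopped about 4 mm short at 38 N, probably on its collar, so I re-pressed it with one fingertip corner.

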